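# Roll the pin home to its rest on the slab board

## Task

Park the rolling pin in its rest on the slab board: with the fingertips, gently push high on its barrel so that it rolls along the two guide strips, turning over as it goes, to the blue line near the board's right-hand end, and settles there square across the board in the notches of both strips. Do not grip, drag or lift it; leave it lying still, and leave the other things on the table where they are.

Things in the scene. Friction and masses are not known exactly. Their poses are not given: they have to be found in the camera images.
- rolling_pin: Waxed wooden rolling pin lying across the strips, loose, 0.26-0.43 kg; barrel 52 mm thick, 180 mm long, a darker handle (25 mm thick, 54 mm long) at each end. Origin mid-pin on its axis; x along it, y and z turn as it rolls. Starts 110-160 mm short of the line, up to 0.1 rad askew; rolling keeps the skew. Slippery: turns against a finger pushing up to 12 mm above its axis. Stops after a slow push.
- slab_board: Fixed plywood board, 200 mm across (its x), 300 mm long (its y, the rolling direction), 16 mm thick, with canvas in the middle and two light wooden guide strips along its whole length, centred 70 mm either side of the middle, each 22 mm wide and 10 mm above the board. Origin at the centre of its underside, z up.
- rest_line (a point): Middle of the blue line across the board, 100 mm from its centre towards its +y end, level with the strips' tops (26 mm above the table). x along the line, y the way the pin must roll, z up. Each strip has a square notch here, 22 mm long (y), 6 mm deep: the pin's axis is 26 mm above this point rolling, 23.5 mm settled. With one end in its notch, the other end can be pushed home alone.
- tape_measure: Black and yellow tape measure lying on the table, 106 x 85 x 43 mm; bystander. Origin under its centre.
- slip_saucer: Terracotta saucer of grey slip, 155 mm across and 35 mm high; bystander. Origin under its centre.
- cup_low: Small low clay cup, 54 x 59 x 31 mm; bystander. Origin under its centre.

How it is judged:
By the outcome, as a careful person would: the job done as asked, in the order asked, and still so for the second after the job is handed in, with the robot touching nothing.
It also fails if it takes over 58 s, if anything falls off the work surface, if the arm or the gripper's body presses on something with over 40 N, if the wrist force passes 120 N, or if a joint passes its speed limit or range.

## Robot

A 7-joint arm with a two-finger parallel gripper is mounted at the origin on the work surface; the furniture and walls round the work are solid. World frame = base frame: x ahead of the robot, y to its left, z up, the work surface at z = 0. Lengths are in m, angles in rad, forces in N, time in s.
With the tool pointing down it reaches from about 0.4 to 0.85 m from the base axis. Payload 4.4 kg.
Tool frame: the origin (TCP) lies between the finger pads; the fingertips stand 17 mm ahead of it and the grasp point (between the pads) lies 2 mm behind it (bot.finger_overhang is the z of the fingertips in the tool frame, in m); z points along the fingers, y is the line along which they close (so a half turn about z gives the same grasp; the last joint's range is limited). The gripper opens to 94 mm and grips with 3 to 60 N. Pads are 16 mm wide; open, the fingers measure 119 mm over their backs; the gripper's body (75 mm by 177 mm) begins 78 mm behind the grasp point.
Start: joints at [1.046, 0.628, 0.038, 1.517, -0.027, 0.996, -0.02], TCP at [0.288, -0.583, 0.222] pointing down, gripper open.
Joint ranges: [-3.06, 3.06], [-0.37, 2.12], [-1.25, 1.32], [0.18, 2.47], [-1.1, 4.24], [0.23, 1.98], [-2.94, 2.94]. Speed limits (rad/s): [2.57, 2.57, 3.14, 3.14, 3.14, 3.14, 3.14].

## Interface

Orientations are given as a unit quaternion [x, y, z, w].
In Python, from bench import bot, eyes, workorder gives the robot as it stands.
- The arm moves only by the shell command python3 -m inch 'ROWS'. ROWS is text: rows parted by semicolons, each of 5 numbers parted by spaces: the shift along the tool's x, y, z in mm, then the turn about the tool's z in degrees, then the finger opening in mm, from 0 to 94. In form: x y z roll claw; .... A call has 1 to 12 rows; each row shifts and turns the commanded pose from where the row before left it, along the tool's axes as they then stand; what a row does not reach is not made up. A row lasts 1/10 s, in which the tool goes at most 50 mm and 8.59 degrees, less where a joint would pass 70% of its speed; a pose out of reach is approached as far as the arm can. A call is refused whole if a number of a shift passes 50 or a number of a turn 8.59, either way. A call with a gripper value outside its range is refused whole. The fingers move at their own pace and stop on an object; the grip force is fixed at half the most. Time passes only in rows, so rows that do not move let the fingers close. It gives the time, the measured TCP pose, the force and the opening at its end, in the units of the state.
- bot.get_state(): the state, without advancing time (a new reading comes with each control period).
- eyes.read_camera(name): name is "scene" or "top" or "wrist"; returns (picture, depth): 384x512x3 uint8, blue, green, red; 384x512 float32, m along the optical axis (not along the pixel's ray), 0 where there is no reading.
- eyes.calibration(name): a dict with "camera_matrix" (3x3 intrinsics, pixels), "k1" (the pictures are not rectified: a ray, as slopes to the right and down, at radius r is drawn at 1 + k1 r^2 times it, then the intrinsics apply), "T" (4x4, takes a point from camera to world coordinates). Camera axes: x right, y up, looking along -z (the intrinsics and any distortion apply to the point x, -y, -z); pixel columns grow to the right and rows downward; lengths in m; the calibration is good to about 2 mm. A picture is of the moment at which its call begins: read the wrist's pose just before it. calibration takes no time and is no camera call; for the wrist camera it gives the pose at the moment of the call.
- workorder.job_done(): hands the job in, once; it reports no verdict.
The state is a dict: "clock": time; "qpos": joint angles; "joint_vel": joint speeds; "tau": joint torques, N m; "position": TCP position; "tcp_rot": TCP orientation; "force": force on the tool from outside, world axes, zero at the start; "ft_torque": the same for the moment, N m; "width": finger opening in m.
Only numpy, scipy, OpenCV 4.12 (cv2) and the standard library are available. Lean on these libraries where they do the work, as an engineer would, in place of code of your own. Each camera call takes 0.05 s, during which the arm holds its last target. There are 200 camera calls.

## Working session

There is one attempt and no reset: what is moved stays moved. The work goes in short steps, Python scripts to look and compute and a shell command to move; the robot and the scene stay as the last step left them, time stands still between calls to the robot, and variables do not carry over. Pictures are saved under pics/ and viewed, on a budget of 10 in all, crops included, one or two more only if the job needs it, and the job is handed in when it is done.

```bash
mkdir -p pics; ls; python3 - <<'E'
from bench import bot,eyes
import cv2,numpy as np
s=bot.get_state();print(s['clock'],s['position'],s['tcp_rot'],bot.finger_overhang)
for n in ['top','scene']:
    p,d=eyes.read_camera(n);cv2.imwrite(f'pics/{n}0.png',p);np.save(f'{n}0.npy',d);c=eyes.calibration(n);print(n,c['camera_matrix'].tolist(),c['k1'],np.round(c['T'],4).tolist())
a=cv2.imread('pics/top0.png');b=cv2.imread('pics/scene0.png')
cv2.imwrite('pics/both0.png',a)
E
```

```text
pics
0.0 [ 0.28762716 -0.5821811   0.22156863] [ 9.73801048e-01  2.27399708e-01 -2.20718618e-04 -9.18563547e-04] 0.017
top [[374.5537301654242, 0.0, 251.14130524600108], [0.0, 374.5537301654242, 188.7557956029554], [0.0, 0.0, 1.0]] 0.001111409650374907 [[-0.0672, 0.9777, -0.1991, 0.3043], [-0.9977, -0.0657, 0.0139, -0.0007], [0.0005, 0.1996, 0.9799, 1.0987], [0.0, 0.0, 0.0, 1.0]]
scene [[418.81154129192686, 0.0, 263.8334236400587], [0.0, 418.81154129192686, 195.59915170795156], [0.0, 0.0, 1.0]] -0.1567200780772916 [[-0.7069, 0.5015, -0.4988, 0.0025], [-0.7072, -0.4896, 0.5101, 0.5497], [0.0116, 0.7133, 0.7008, 0.8414], [0.0, 0.0, 0.0, 1.0]]
```

View pics/top0.png

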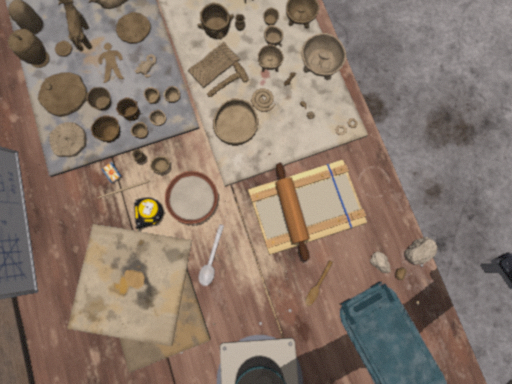

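View pics/scene0.png

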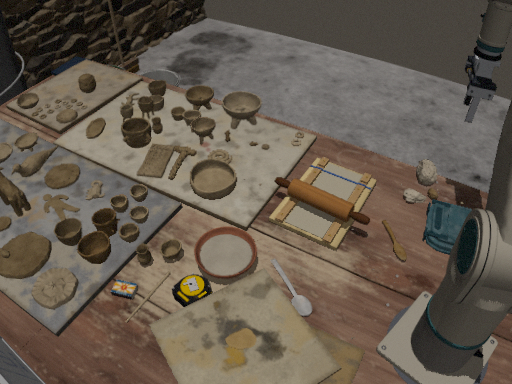

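The top view shows the board centred near (307,207), the blue line from (331,166) to (350,224), and the pin from (281,166) to (304,258). The saucer is at (191,197), the tape at (148,211) and a low cup at (161,166). The tool is far right, out of the way.

```bash
cat > h.py <<'E'
import numpy as np,cv2
from bench import bot,eyes
def ray(c,uv):
    K=c['camera_matrix'];uv=np.atleast_2d(np.float64(uv))
    n=cv2.undistortPoints(uv[:,None],K,np.array([c['k1'],0,0,0.]))[:,0]
    T=c['T'];d=np.c_[n[:,0],-n[:,1],-np.ones(len(n))]@T[:3,:3].T
    return T[:3,3],d
def onplane(c,uv,z):
    o,d=ray(c,uv);return o+d*((z-o[2])/d[:,2])[:,None]
def withdepth(c,uv,dep):
    o,d=ray(c,uv);uv=np.int32(uv);return o+d*dep[uv[:,1],uv[:,0]][:,None]
def axis(P):
    m=P.mean(0);e=np.linalg.svd(P-m,full_matrices=False)[2][0];return m,e
def pin(c,p,box,dep):
    # coloured pixels, lifted with depth, kept if above strips
    h=cv2.cvtColor(p,cv2.COLOR_BGR2HSV);v,u=np.mgrid[:p.shape[0],:p.shape[1]]
    k=(u>box[0])&(u<box[2])&(v>box[1])&(v<box[3])
    uv=np.c_[u[k],v[k]];P=withdepth(c,uv,dep);return uv,P,h[k]
E
python3 - <<'E'
from h import *
for n,box in [('top',(245,150,372,265)),('scene',(262,150,382,250))]:
    c=eyes.calibration(n);p=cv2.imread(f'pics/{n}0.png');d=np.load(f'{n}0.npy')
    uv,P,h=pin(c,p,box,d)
    b=(h[:,0]>95)&(h[:,0]<130)&(h[:,1]>90)&(P[:,2]<.05)&(P[:,2]>.005)
    Q=onplane(c,uv[b],.020);m,e=axis(Q);t=(Q-m)@e
    print(n,'blue',b.sum(),m,np.degrees(np.arctan2(e[1],e[0])),t.min(),t.max(),'z depth',np.median(P[b,2]))
    k=P[:,2]>.036
    Q=P[k];m,e=axis(Q[:,:2]);t=(Q[:,:2]-m)@e;w=(Q[:,:2]-m)@[-e[1],e[0]]
    print(' pin',k.sum(),m,np.degrees(np.arctan2(e[1],e[0])),t.min(),t.max(),w.min(),w.max(),np.percentile(P[k,2],98))
    # silhouette on axis plane
    R=onplane(c,uv[k],.052);m2,e2=axis(R[:,:2]);t=(R[:,:2]-m2)@e2;print(' sil',m2,np.degrees(np.arctan2(e2[1],e2[0])),t.min(),t.max(),m2+e2*(t.min()+t.max())/2)
    kb=(P[:,2]>.008)&(P[:,2]<.032)
    Q=np.float32(P[kb][:,:2]);r=cv2.minAreaRect(Q);print(' board',r,)
E
```

```text
top blue 48 [ 0.47826256 -0.27377336  0.02      ] -166.127466405951 -0.08861824466883378 0.08253748872746593 z depth 0.01892100041049971
 pin 1530 [ 0.4396108  -0.12004338] 2.856736604672168 -0.1326713109263778 0.14947257434716327 -0.04239372753786798 0.12595033613022052 1.0987309394825693
 sil [ 0.44766117 -0.12915035] -168.48206195676673 -0.1570241832594491 0.17622276197477352 [ 0.43825519 -0.13106708]
 board ((0.46533989906311035, -0.17412351071834564), (0.34574198722839355, 0.34434542059898376), 88.8858413696289)
scene blue 63 [ 0.48306148 -0.26729393  0.02      ] -165.74394768019675 -0.10040818359996365 0.09129857832997532 z depth 0.01715913049391371
 pin 1636 [ 0.42934443 -0.09801287] -48.30426949779877 -0.7675656662315553 0.10378518055663272 -0.12451358968784726 0.12469598013856253 0.8414240982850959
 sil [ 0.44627902 -0.1236951 ] -170.0323643644825 -0.18191867185010938 0.1788714836287716 [ 0.44777962 -0.12343138]
 board ((0.5413993000984192, -0.15793021023273468), (0.3572213053703308, 0.316311240196228), 14.007960319519043)
```

```bash
python3 - <<'E'
from h import *
for n,box in [('top',(235,145,380,270)),('scene',(250,140,395,260))]:
    c=eyes.calibration(n);p=cv2.imread(f'pics/{n}0.png');d=np.load(f'{n}0.npy')
    uv,P,h=pin(c,p,box,d);ok=P[:,2]<.09;uv,P,h=uv[ok],P[ok],h[ok]
    k=P[:,2]>.034;Q=P[k]
    im=np.zeros(p.shape[:2],np.uint8);im[uv[k][:,1],uv[k][:,0]]=1
    N,L,S,C=cv2.connectedComponentsWithStats(im);i=1+np.argmax(S[1:,4]);kk=L[uv[:,1],uv[:,0]]==i
    R=onplane(c,uv[kk],.052)[:,:2];m,e=axis(R);e=e*np.sign(e[0]);t=(R-m)@e;w=(R-m)@[-e[1],e[0]]
    print(n,'pin',kk.sum(),'mid',m+e*(t.min()+t.max())/2,np.degrees(np.arctan2(e[1],e[0])),'len',np.ptp(t),'w',np.ptp(w),'ztop',np.percentile(P[kk,2],98))
    rect=cv2.minAreaRect(np.float32(R));print('  rect',rect)
    # board: bright tan/wood pixels by height, component
    kb=(P[:,2]>.009)&(P[:,2]<.09);im[:]=0;im[uv[kb][:,1],uv[kb][:,0]]=1
    im=cv2.morphologyEx(im,cv2.MORPH_OPEN,np.ones((3,3)));N,L,S,C=cv2.connectedComponentsWithStats(im);i=1+np.argmax(S[1:,4]);kb=(L[uv[:,1],uv[:,0]]==i)&(P[:,2]<.032)
    print('  board',cv2.minAreaRect(np.float32(P[kb][:,:2])))
    b=(h[:,0]>95)&(h[:,0]<130)&(h[:,1]>70)&(P[:,2]>.008)
    Q=onplane(c,uv[b],.020)[:,:2];m,e=axis(Q);e=e*np.sign(e[0]);t=(Q-m)@e;print('  line',b.sum(),m+e*(t.min()+t.max())/2,np.degrees(np.arctan2(e[1],e[0])),np.ptp(t))
E
```

```text
top pin 1473 mid [ 0.44964473 -0.12654791] 10.972381954385927 len 0.2860968322083074 w 0.05258410551969894 ztop 0.08145959546773299
  rect ((0.4496586322784424, -0.1266472339630127), (0.2861005663871765, 0.0524158850312233), 11.068166732788086)
  board ((0.5272951126098633, -0.14711441099643707), (0.33566129207611084, 0.3269622325897217), 13.985404014587402)
  line 79 [ 0.48444789 -0.27223651] 13.968590756489883 0.17782014486299993
scene pin 1606 mid [ 0.45032885 -0.12275304] 10.347390647631968 len 0.28874883520442174 w 0.0737954988374867 ztop 0.07839804319887321
  rect ((0.45042550563812256, -0.12316543608903885), (0.28861695528030396, 0.07178306579589844), 11.25230598449707)
  board ((0.5613070130348206, -0.17161554098129272), (0.41000255942344666, 0.38825976848602295), 20.952043533325195)
  line 77 [ 0.48755849 -0.26648902] 14.13758707078301 0.1917095566452085
```

The pin lies 150 mm short of the line and 3° askew, with its far end leading. I'll square the tool to the line with the fingers open across the barrel and move behind the pin.

```bash
python3 -m inch '0 0 0 -7.77 94;0 0 0 -7.77 94;0 0 0 -7.77 94;0 0 0 -7.77 94;0 0 0 -7.77 94;0 0 0 -7.77 94;0 0 0 -7.77 94;0 0 0 -7.77 94;0 0 0 -7.77 94;0 0 0 -7.77 94;0 0 0 0 94'; python3 -m inch '37 22 0 0 94;37 22 0 0 94;37 22 0 0 94;37 22 0 0 94;37 22 0 0 94;37 22 0 0 94;37 22 0 0 94;37 22 0 0 94;37 22 0 0 94;37 22 0 0 94;37 22 0 0 94;37 22 0 0 94'; python3 -m inch '0 0 0 0 94;0 0 0 0 94'
python3 - <<'E'
from h import *
from scipy.spatial.transform import Rotation as R
s=bot.get_state();print(s['clock'],s['position'],np.round(R.from_quat(s['tcp_rot']).as_matrix(),3).tolist(),s['force'],s['qpos'])
c=eyes.calibration('wrist');p,d=eyes.read_camera('wrist');cv2.imwrite('pics/w1.png',p);np.save('w1.npy',d);print(np.round(c['T'],3).tolist())
E
```

```text
clock: 1.2
position: [0.2875, -0.5826, 0.2219]
tcp_rot: [0.616, 0.788, 0.0, -0.0]
force: [0.0, 1.0, -0.3]
width: 0.094
clock: 2.4
position: [0.437, -0.0865, 0.2226]
tcp_rot: [0.617, 0.787, 0.0, 0.0]
force: [0.7, -0.1, 0.2]
width: 0.0939
clock: 2.6
position: [0.4367, -0.0875, 0.2225]
tcp_rot: [0.616, 0.788, -0.0, -0.0]
force: [0.4, -0.2, -0.2]
width: 0.0938
2.6 [ 0.4367463  -0.08748504  0.22246021] [[-0.242, 0.97, -0.0], [0.97, 0.242, -0.0], [-0.0, -0.0, -1.0]] [ 0.35995836 -0.19390954 -0.23623383] [ 0.44761979  0.36293822 -0.41604374  2.05205607  0.20869552  0.76645342
  0.148702  ]
[[0.97, -0.231, -0.07, 0.415], [0.242, 0.929, 0.281, -0.005], [0.0, -0.289, 0.957, 0.384], [0.0, 0.0, 0.0, 1.0]]
```

View pics/w1.png

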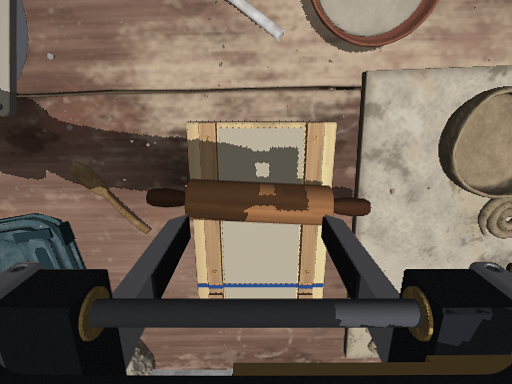

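The wrist view shows the pin from (148,198) to (370,207), with the right (far) end leading. The blue line is at row 287 and the fingertips are clear above.

```bash
cat >> h.py <<'E'
def wrist(name,zoff=0.026,look=True):
    "pin and line seen by the wrist camera, from edges; world"
    c=eyes.calibration('wrist');p,d=eyes.read_camera('wrist');cv2.imwrite(f'pics/{name}.png',p)
    measure(c,p,d)
def measure(c,p,d):
    h=cv2.cvtColor(p,cv2.COLOR_BGR2HSV);v,u=np.mgrid[:384,:512];uv=np.c_[u.ravel(),v.ravel()]
    P=withdepth(c,uv,d);h=h.reshape(-1,3);o=np.array([.4845,-.272]);x=np.array([.970,.242]);y=np.array([.242,-.970])
    L=lambda Q:np.c_[(Q[:,:2]-o)@x,(Q[:,:2]-o)@y]*1000
    near=np.all(np.abs(L(P)-[0,-50])<[170,160],axis=1)
    b=near&(h[:,0]>100)&(h[:,0]<125)&(h[:,1]>120)&(abs(P[:,2]-.02)<.02)
    Q=L(onplane(c,uv[b],.017));
    if len(Q)>10: print('line',len(Q),'y',np.polyfit(Q[:,0],Q[:,1],1),'x',Q[:,0].min(),Q[:,0].max())
    k=near&(P[:,2]>.034)&(P[:,2]<.085)&(h[:,0]<25)&(h[:,1]>80)
    Q=L(P[k]);z=P[k][:,2]*1000
    # per side: circle fit of the barrel, radius 26
    from scipy.optimize import least_squares
    for lo,hi in[(-88,-45),(-45,0),(0,45),(45,88)]:
        s=(Q[:,0]>lo)&(Q[:,0]<hi)
        if s.sum()<30: continue
        f=least_squares(lambda a:np.hypot(Q[s,1]-a[0],z[s]-a[1])-26,[np.median(Q[s,1]),52],loss='soft_l1');print('barrel x',round(Q[s,0].mean()),'y,z',f.x.round(1),s.sum())
    print('pin x',Q[:,0].min(),Q[:,0].max())
E
python3 - <<'E'
from h import *
c=eyes.calibration('wrist');measure(c,cv2.imread('pics/w1.png'),np.load('w1.npy'))
c=eyes.calibration('top');measure(c,cv2.imread('pics/top0.png'),np.load('top0.npy'))
E
```

```text
line 349 y [ 0.00239166 -1.10225929] x -93.82021878255178 100.60092441433191
barrel x -66 y,z [-156.5   51. ] 1414
barrel x -22 y,z [-154.2   51. ] 1499
barrel x 23 y,z [-151.7   51.1] 1467
barrel x 65 y,z [-149.4   51. ] 1340
pin x -140.61361405182234 141.04714827279818Traceback (most recent call last):
  File "<stdin>", line 3, in <module>
  File "h.py", line 29, in measure
    Q=L(onplane(c,uv[b],.017));
        ~~~~~~~^^^^^^^^^^^^^^
  File "h.py", line 9, in onplane
    o,d=ray(c,uv);return o+d*((z-o[2])/d[:,2])[:,None]
        ~~~^^^^^^
  File "h.py", line 5, in ray
    n=cv2.undistortPoints(uv[:,None],K,np.array([c['k1'],0,0,0.]))[:,0]
      ~~~~~~~~~~~~~~~~~~~^^^^^^^^^^^^^^^^^^^^^^^^^^^^^^^^^^^^^^^^^
cv2.error: OpenCV(4.12.0) /io/opencv/modules/calib3d/src/undistort.dispatch.cpp:347: error: (-215:Assertion failed) CV_IS_MAT(_src) && CV_IS_MAT(_dst) && (_src->rows == 1 || _src->cols == 1) && (_dst->rows == 1 || _dst->cols == 1) && _src->cols + _src->rows - 1 == _dst->rows + _dst->cols - 1 && (CV_MAT_TYPE(_src->type) == CV_32FC2 || CV_MAT_TYPE(_src->type) == CV_64FC2) && (CV_MAT_TYPE(_dst->type) == CV_32FC2 || CV_MAT_TYPE(_dst->type) == CV_64FC2) in function 'cvUndistortPointsInternal'
```

```bash
python3 -m inch '14 2 0 0 94;0 0 40 0 94;0 0 40 0 94;0 0 40 0 94;0 0 15 0 94;0 0 10 0 94;0 0 0 0 94'; python3 - <<'E'
from h import *
s=bot.get_state();print(s['clock'],s['position'],s['force']);wrist('w2')
E
```

```text
clock: 3.35
position: [0.4345, -0.0754, 0.0766]
tcp_rot: [0.617, 0.787, -0.001, -0.001]
force: [-0.1, -0.3, 0.3]
width: 0.0938
3.35 [ 0.43450565 -0.07539015  0.07662886] [-0.12816456 -0.30540148  0.28280404]Traceback (most recent call last):
  File "<stdin>", line 2, in <module>
  File "h.py", line 22, in wrist
    measure(c,p,d)
    ~~~~~~~^^^^^^^
  File "h.py", line 29, in measure
    Q=L(onplane(c,uv[b],.017));
        ~~~~~~~^^^^^^^^^^^^^^
  File "h.py", line 9, in onplane
    o,d=ray(c,uv);return o+d*((z-o[2])/d[:,2])[:,None]
        ~~~^^^^^^
  File "h.py", line 5, in ray
    n=cv2.undistortPoints(uv[:,None],K,np.array([c['k1'],0,0,0.]))[:,0]
      ~~~~~~~~~~~~~~~~~~~^^^^^^^^^^^^^^^^^^^^^^^^^^^^^^^^^^^^^^^^^
cv2.error: OpenCV(4.12.0) /io/opencv/modules/calib3d/src/undistort.dispatch.cpp:347: error: (-215:Assertion failed) CV_IS_MAT(_src) && CV_IS_MAT(_dst) && (_src->rows == 1 || _src->cols == 1) && (_dst->rows == 1 || _dst->cols == 1) && _src->cols + _src->rows - 1 == _dst->rows + _dst->cols - 1 && (CV_MAT_TYPE(_src->type) == CV_32FC2 || CV_MAT_TYPE(_src->type) == CV_64FC2) && (CV_MAT_TYPE(_dst->type) == CV_32FC2 || CV_MAT_TYPE(_dst->type) == CV_64FC2) in function 'cvUndistortPointsInternal'
```

View pics/w2.png

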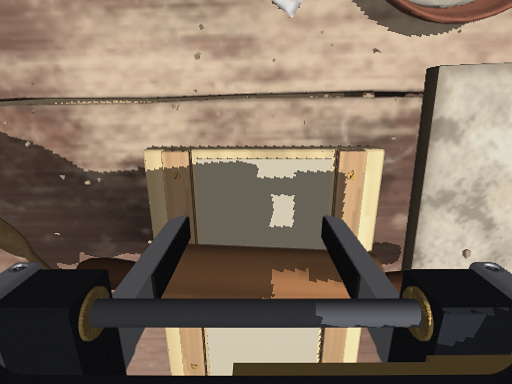

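The wrist view shows both fingertips straddling behind the pin (pin rows about 245–320), clear of it. I'll start the slow push.

```bash
sed -i 's/    Q=L(onplane(c,uv\[b\],.017));/    Q=L(onplane(c,uv[b],.017)) if b.sum()>10 else []/' h.py
python3 -m inch '-3 0 0 0 94;-3 0 0 0 94;-3 0 0 0 94;-2 0 0 0 94;-2 0 0 0 94;-2 0 0 0 94;-2 0 0 0 94;-2 0 0 0 94;-2 0 0 0 94;-2 0 0 0 94;-2 0 0 0 94;-2 0 0 0 94'; python3 - <<'E'
from h import *
s=bot.get_state();print(s['clock'],s['position'],s['force']);wrist('w3')
for n in('top','scene'):
    c=eyes.calibration(n);p,d=eyes.read_camera(n);cv2.imwrite(f'pics/{n}3.png',p);print(n);measure(c,p,d)
E
```

```text
clock: 4.6
position: [0.4419, -0.1004, 0.0775]
tcp_rot: [0.616, 0.788, 0.0, -0.0]
force: [-0.6, 0.8, -0.3]
width: 0.0943
4.6 [ 0.44188433 -0.10041297  0.07747551] [-0.57684687  0.76866956 -0.32029068]
line 549 y [-0.01263254 -2.67187804] x -93.39860843171273 102.4856453353702
barrel x -62 y,z [-144.7   51.2] 1612
barrel x -23 y,z [-142.4   51.2] 4317
barrel x 22 y,z [-140.1   51.2] 4106
barrel x 60 y,z [-137.7   51.4] 1264
pin x -141.24794988896346 143.01541231656495
top
pin x -142.2446386534862 137.91180665511456
scene
barrel x -72 y,z [-141.3   51. ] 261
barrel x -19 y,z [-139.    51.2] 268
barrel x 22 y,z [-137.3   51. ] 307
barrel x 66 y,z [-134.9   51.2] 156
pin x -141.1328687938531 141.39436116172334
```

The pin is rolling, its skew kept, and the contact offset is as predicted.

```bash
python3 -m inch '-2 0 0 0 94;-3 0 0 0 94;-3 0 0 0 94;-3 0 0 0 94;-3 0 0 0 94;-3 0 0 0 94;-3 0 0 0 94;-3 0 0 0 94;-3 0 0 0 94;-3 0 0 0 94;-3 0 0 0 94;-3 0 0 0 94'; python3 -m inch '-3 0 0 0 94;-3 0 0 0 94;-3 0 0 0 94;-3 0 0 0 94;-3 0 0 0 94;-3 0 0 0 94;-3 0 0 0 94;-3 0 0 0 94;-3 0 0 0 94;-3 0 0 0 94;-3 0 0 0 94;-2 0 0 0 94'; python3 - <<'E'
from h import *
s=bot.get_state();print(s['clock'],s['position'],s['force']);wrist('w4')
E
```

```text
clock: 5.95
position: [0.4503, -0.1345, 0.0775]
tcp_rot: [0.616, 0.788, -0.0, -0.0]
force: [0.2, 0.1, -0.1]
width: 0.0943
clock: 7.15
position: [0.4589, -0.1686, 0.0775]
tcp_rot: [0.616, 0.788, -0.0, 0.0]
force: [-1.3, 0.1, 0.5]
width: 0.0941
7.15 [ 0.45887666 -0.1685874   0.0774997 ] [-1.31947375  0.08775361  0.5136497 ]
barrel x -63 y,z [-74.2  51.2] 1682
barrel x -23 y,z [-71.7  51.1] 4267
barrel x 22 y,z [-69.4  51.2] 4073
barrel x 58 y,z [-67.1  51.3] 1198
pin x -144.2329458245117 138.88671044648106
```

```bash
python3 -m inch '-2 0 0 0 94;-3 0 0 0 94;-3 0 0 0 94;-3 0 0 0 94;-3 0 0 0 94;-3 0 0 0 94;-3 0 0 0 94;-3 0 0 0 94;-3 0 0 0 94;-3 0 0 0 94;-3 0 0 0 94;-3 0 0 0 94'; python3 - <<'E'
from h import *
s=bot.get_state();print(s['clock'],s['position'],s['force']);wrist('w5')
for n in('top','scene'):
    c=eyes.calibration(n);p,d=eyes.read_camera(n);cv2.imwrite(f'pics/{n}5.png',p);print(n);measure(c,p,d)
E
```

```text
clock: 8.4
position: [0.4673, -0.2024, 0.0775]
tcp_rot: [0.616, 0.788, 0.0, 0.0]
force: [-0.1, -0.5, 0.5]
width: 0.0938
8.4 [ 0.46729432 -0.20238954  0.07749451] [-0.07640793 -0.5170633   0.5253739 ]
barrel x -63 y,z [-39.8  51.2] 1702
barrel x -23 y,z [-37.4  51.2] 4319
barrel x 22 y,z [-35.1  51.2] 4122
barrel x 57 y,z [-32.9  51.4] 1138
pin x -146.82366941375952 137.91928632302256
top
pin x -148.14372634556642 133.61862794509403
scene
barrel x -71 y,z [-35.4  51.5] 215
barrel x -20 y,z [-32.7  51.5] 251
barrel x 22 y,z [-30.6  51.4] 276
barrel x 66 y,z [-28.   51.4] 137
pin x -148.2524574678827 135.2395795581636
```

View pics/scene5.png

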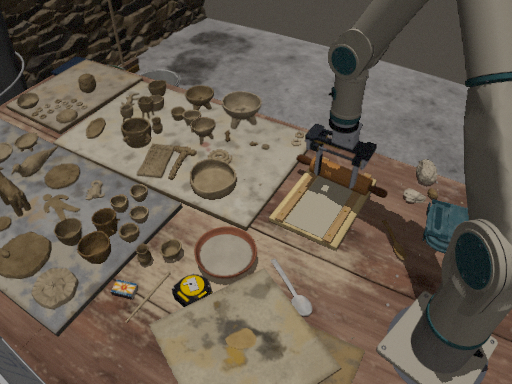

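```bash
python3 -m inch '-2 0 0 0 94;-2 0 0 0 94;-2 0 0 0 94;-2 0 0 0 94;-2 0 0 0 94;-2 0 0 0 94;-1 0 0 0 94;-1 0 0 0 94;0 0 0 0 94'; python3 - <<'E'
from h import *
s=bot.get_state();print(s['clock'],s['position'],s['force']);wrist('w6')
for n in('scene',):
    c=eyes.calibration(n);p,d=eyes.read_camera(n);cv2.imwrite(f'pics/{n}6.png',p);print(n);measure(c,p,d)
E
```

```text
clock: 9.45
position: [0.4707, -0.2159, 0.0775]
tcp_rot: [0.616, 0.788, 0.0, 0.0]
force: [1.3, -1.0, 0.0]
width: 0.0941
9.45 [ 0.47065399 -0.21591108  0.07747521] [ 1.25836352 -0.95956557  0.03239994]
barrel x -63 y,z [-25.5  51.2] 1686
barrel x -23 y,z [-23.1  51.2] 4284
barrel x 22 y,z [-20.8  51.2] 4092
barrel x 56 y,z [-18.7  51.4] 1099
pin x -146.37239041351003 136.47675582560257
scene
barrel x -71 y,z [-23.4  51.4] 211
barrel x -20 y,z [-21.   51.3] 249
barrel x 22 y,z [-18.8  51.1] 276
barrel x 66 y,z [-16.7  51.1] 133
pin x -148.4779754512553 134.59614680496284
```

```bash
python3 -m inch '-1 0 0 0 94;-1 0 0 0 94;-1 0 0 0 94;-1 0 0 0 94;-1 0 0 0 94;0 0 0 0 94;0 0 0 0 94'; python3 - <<'E'
from h import *
s=bot.get_state();print(s['clock'],s['position'],s['force']);wrist('w7')
E
```

```text
clock: 10.25
position: [0.4718, -0.2206, 0.0775]
tcp_rot: [0.616, 0.788, 0.0, 0.0]
force: [-0.6, -0.4, 0.1]
width: 0.0944
10.25 [ 0.4718272  -0.22062145  0.07747124] [-0.59502842 -0.36232838  0.10153353]
barrel x -61 y,z [-17.4  51.1] 1541
barrel x -23 y,z [-15.   51.1] 4032
barrel x 22 y,z [-12.7  51. ] 3837
barrel x 54 y,z [-11.  51.] 1024
pin x -146.87814300458456 134.8480598936655
```

```bash
python3 -m inch '-1 0 0 0 94;-1 0 0 0 94;-1 0 0 0 94;-1 0 0 0 94;-1 0 0 0 94;0 0 0 0 94;0 0 0 0 94;0 0 0 0 94'; python3 - <<'E'
from h import *
s=bot.get_state();print(s['clock'],s['position'],s['force']);wrist('w8')
c=eyes.calibration('scene');p,d=eyes.read_camera('scene');measure(c,p,d)
E
```

```text
clock: 11.1
position: [0.473, -0.2254, 0.0775]
tcp_rot: [0.616, 0.788, 0.0, -0.0]
force: [0.2, 0.6, 0.1]
width: 0.0942
11.1 [ 0.473008   -0.22538948  0.07747426] [0.18693526 0.5893012  0.07042711]
barrel x -56 y,z [-2.3 48.7] 1248
barrel x -23 y,z [-0.9 49.2] 3369
barrel x 22 y,z [ 0.9 49.8] 3211
barrel x 53 y,z [ 2.  50.2] 988
pin x -148.0703018368448 123.07831867025895
line 11 y [ 0.0057502  -2.08084976] x 26.874756576430826 96.79272806508918
barrel x -71 y,z [-1.2 49.2] 218
barrel x -18 y,z [ 1.6 49.7] 224
barrel x 22 y,z [ 3.1 50.1] 265
barrel x 61 y,z [ 4.1 50.4] 116
pin x -147.7851734250633 134.27448347430183
```

View pics/w8.png

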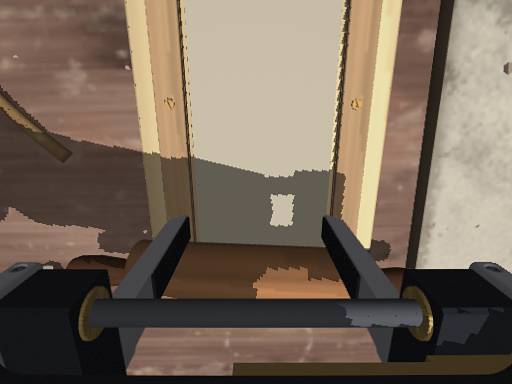

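The near (left) end has dropped 2.5 mm into its notch. The far end is about 1 mm down and about 5 mm ahead. I'll back away, rise and look.

```bash
python3 -m inch '5 0 0 0 94;5 0 0 0 94;0 0 -40 0 94;0 0 -50 0 94;0 0 -50 0 94;0 0 0 0 94;0 0 0 0 94'; python3 - <<'E'
from h import *
s=bot.get_state();print(s['clock'],s['position'],s['force']);wrist('w9')
c=eyes.calibration('scene');p,d=eyes.read_camera('scene');measure(c,p,d)
E
```

```text
clock: 11.9
position: [0.4709, -0.2156, 0.2186]
tcp_rot: [0.616, 0.788, 0.0, 0.001]
force: [-0.7, 1.6, -0.6]
width: 0.094
11.9 [ 0.47094661 -0.21564724  0.21860629] [-0.65077153  1.62753653 -0.60740613]
line 12 y [ 0.04670641 -6.44698598] x 96.80021640564094 101.27257365712049
barrel x -65 y,z [-2.6 48.6] 1292
barrel x -23 y,z [-1.  49.2] 1456
barrel x 22 y,z [ 0.9 49.8] 1453
barrel x 63 y,z [ 2.5 50.3] 1189
pin x -148.45756044990668 133.74190206492895
line 12 y [ 0.0253048  -3.28026515] x 26.874756576430826 96.79272806508918
barrel x -67 y,z [-0.6 48.8] 270
barrel x -23 y,z [ 1.6 49.1] 274
barrel x 22 y,z [ 3.  49.9] 266
barrel x 64 y,z [ 4.5 50.7] 220
pin x -147.47911747574426 134.06959530583632
```

View pics/w9.png

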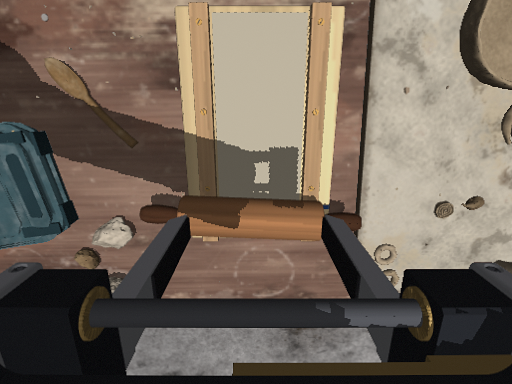

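The pin lies from (140,213) to (360,222). Its near (left) end is seated and its far end is about 5 mm past the line, perched at the notch's edge. I'll go round in front and nudge the far end back home with the fingertips.

```bash
python3 -m inch '-36 5 0 0 94;-36 5 0 0 94;-35 5 0 0 94;0 0 0 0 94;0 0 45 0 94;0 0 45 0 94;0 0 35 0 94;0 0 17 0 94;0 0 0 0 94;0 0 0 0 94'; python3 - <<'E'
from h import *
s=bot.get_state();P=s['position'];q=(P[:2]-[.4845,-.272]);print('TCP L',q@[.97,.242],q@[.242,-.97],P,s['force']);wrist('w10')
c=eyes.calibration('scene');p,d=eyes.read_camera('scene');measure(c,p,d)
E
```

```text
clock: 13.0
position: [0.5106, -0.3148, 0.0748]
tcp_rot: [0.615, 0.788, 0.0, -0.001]
force: [0.9, -0.0, 0.3]
width: 0.0939
TCP L 0.014989298312227861 0.04785797459546705 [ 0.51063526 -0.31481778  0.07481697] [ 0.87737935 -0.02703255  0.32443984]
barrel x -66 y,z [-2.6 48.5] 5292
barrel x -22 y,z [-0.9 49.1] 5565
barrel x 23 y,z [ 0.8 49.7] 5578
barrel x 64 y,z [ 2.5 50.3] 4606
pin x -148.32747884631334 134.52687756869432
line 14 y [ 0.03054901 -3.29468214] x 3.4899880442242033 96.79272806508918
barrel x -67 y,z [-0.7 49.2] 272
barrel x -22 y,z [ 1.8 49.6] 277
barrel x 22 y,z [ 2.9 50.1] 263
barrel x 64 y,z [ 4.4 50.7] 224
pin x -147.868605932817 133.3476921746831
```

View pics/w10.png

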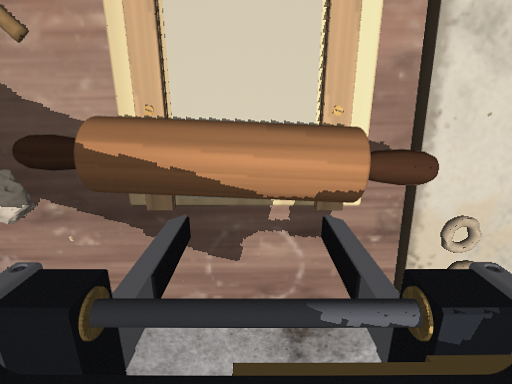

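The wrist view shows the pin with its barrel ends at (80,153) and (365,165), and the far fingertip in front of the barrel's right end. I'll nudge it back slowly.

```bash
python3 -m inch '3 0 0 0 94;3 0 0 0 94;3 0 0 0 94;2 0 0 0 94;1 0 0 0 94;1 0 0 0 94;1 0 0 0 94;1 0 0 0 94;0 0 0 0 94;0 0 0 0 94'; python3 - <<'E'
from h import *
s=bot.get_state();P=s['position'];q=(P[:2]-[.4845,-.272]);print('TCP L',q@[.97,.242],q@[.242,-.97],P,s['force']);wrist('w11')
E
```

```text
clock: 14.1
position: [0.5073, -0.3014, 0.0754]
tcp_rot: [0.616, 0.788, -0.0, -0.0]
force: [0.5, -0.5, 0.4]
width: 0.0938
TCP L 0.015059028964302272 0.03400919861564927 [ 0.50734973 -0.30136037  0.07542656] [ 0.49189022 -0.47631898  0.37760827]
barrel x -66 y,z [-2.7 48.5] 5013
barrel x -23 y,z [-2.7 48.5] 5280
barrel x 22 y,z [-2.7 48.5] 5277
barrel x 64 y,z [-2.6 48.5] 4444
pin x -148.2736312816571 135.7140218717914
```

The far end has dropped home. All four barrel stations now read y = −2.7 and z = 48.5 mm, which is level and square. I'll back off, rise and check.

```bash
python3 -m inch '-5 0 0 0 94;-8 0 0 0 94;-5 0 -20 0 94;0 0 -40 0 94;0 0 -50 0 94;0 0 -40 0 94;-40 0 0 0 94;-40 0 0 0 94;0 0 0 0 94;0 0 0 0 94;0 0 0 0 94'; python3 - <<'E'
from h import *
wrist('w12')
for n in('scene','top'):
    c=eyes.calibration(n);p,d=eyes.read_camera(n);cv2.imwrite(f'pics/{n}12.png',p);print(n);measure(c,p,d)
p=cv2.hconcat([cv2.imread('pics/top12.png')[90:290,60:420],cv2.imread('pics/w12.png')[:200,60:420]]);cv2.imwrite('pics/fin.png',p)
E
```

```text
clock: 15.25
position: [0.531, -0.3954, 0.2252]
tcp_rot: [0.615, 0.788, 0.0, -0.001]
force: [-0.5, -0.3, 0.6]
width: 0.0935
barrel x -67 y,z [-2.3 48.5] 2031
barrel x -23 y,z [-2.5 48.3] 2117
barrel x 22 y,z [-2.6 48.3] 2113
barrel x 64 y,z [-2.5 48.4] 1821
pin x -147.46050965624502 135.16695313433308
scene
barrel x -67 y,z [-0.8 49.1] 270
barrel x -22 y,z [-0.4 48.9] 276
barrel x 22 y,z [-0.8 49. ] 262
barrel x 64 y,z [-0.4 48.4] 226
pin x -147.49038000256758 134.91783739690467
top
barrel x -67 y,z [ 1.6 50.3] 294
barrel x -23 y,z [ 1.5 50.6] 290
barrel x 22 y,z [ 1.9 50.5] 285
barrel x 64 y,z [ 1.9 50.2] 245
pin x -148.7768592370404 133.65512611847709
```

View pics/fin.png

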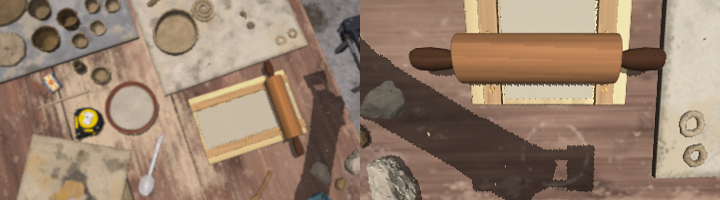

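The final picture shows the pin across the board, covering the line and both strips. The tool is clear, and the saucer, tape and cup are where they were.

```bash
python3 -c "
from bench import workorder;print(workorder.job_done())"
```

```text
the job is handed in; nothing more can be done
None
```

The rolling pin is parked in its rest at the blue line, square across the board and seated in the notches of both strips. I handed the job in just after the 15 s mark of the 58 s allowed.

- **How it went:** I pushed slowly with the two open fingertips, about 8 mm above the pin's axis, and it rolled along the strips. The near end dropped into its notch, but the far end ran about 5 mm past its own and perched on the edge. I went round in front and nudged that end back home. I never gripped or lifted the pin.
- **Last checks:** after I backed off, the wrist camera put all four points along the barrel within 0.3 mm of each other along the board. They sat about 2.8 mm lower than when rolling, against the 2.5 mm expected for both notches.
- **Disagreements:** the cameras differed by up to 4 mm on the pin's position along the board (wrist −2.5, scene −0.6, top +1.7 mm). I put that down to calibration and relied on the drop into the notches.
- **Off-centre:** because it rolled slightly askew, the pin sits about 6–9 mm off-centre along the line, towards the robot. It still bears on both strips.
- **Bystanders:** the saucer, tape measure and cup look unmoved in the final picture. I did not measure them.

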